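Load a relay carrier and index it to the next hole

ROBOT

A 6-joint arm with a two-finger parallel gripper is mounted at the origin on the work surface. World frame = base frame: x ahead of the robot, y to its left, z up, the work surface at z = 0. Lengths are in m, angles in rad, forces in N, time in s.
With the tool pointing down it reaches from about 0.275 to 0.75 m from the base axis. Payload 10.2 kg.
Tool frame: the origin (TCP) lies between the finger pads; the fingertips stand 11 mm ahead of it and the grasp point (between the pads) lies 8 mm behind it; z points along the fingers, y is the line along which they close (so a half turn about z gives the same grasp; the last joint's range is limited). The gripper opens to 85 mm and grips with 20 to 120 N. Pads are 22 mm wide; open, the fingers measure 114 mm over their backs; the gripper's body (76 mm by 85 mm) begins 54 mm behind the grasp point. The pads swing forward as they close: fully open they stand 13 mm farther back than shut.
Start: joints at [0.889, 0.313, 1.498, -0, 1.331, -0.223], TCP at [0.233, 0.471, 0.242] pointing down, gripper open.
Joint ranges: [-2.94, 2.94], [-0.97, 2.17], [0.19, 2.56], [-1.23, 4.37], [0.02, 3.11], [-2.88, 2.88]. Speed limits (rad/s): [2.39, 2.39, 3.01, 3.14, 3.14, 3.14].

INTERFACE

Orientations are given as a unit quaternion [w, x, y, z].
In Python, from bench import manip, ik, telemetry, eyes, job_done gives the robot as it stands. Calls block until the motion is done:
- manip.goto(position, orientation): joint-space move of the TCP to a pose.
- manip.servo_line(position, frame=None, speed=0.15, until_force=None): straight line of the TCP; frame=None keeps the orientation; speed is the mean speed in m/s. With until_force (N) it stops when the force on the tool has changed by that much, and returns True; else False.
- manip.movej(angles): joint-space move.
- manip.command_gripper(opening): finger opening in m; the grip force is fixed at half the most; returns when the fingers have stopped.
- manip.dwell(seconds).
- ik(position, orientation): joint angles nearest the present ones, or None.
- telemetry.get_obs(): the state.
- eyes.read_camera(name): name is "scene" or "top" or "wrist"; returns a dict with "img" (400x640x3 uint8, red, green, blue), "z_map" (400x640 float32, m along the optical axis (not along the pixel's ray), 0 where there is no reading), "intrinsics" (3x3 intrinsics, pixels), "R" (3x3) and "t" (3): a world point X has camera coordinates R X + t. Camera axes: x right, y down, z forward; pixel columns grow to the right and rows downward; lengths in m; the calibration is good to about 2 mm. A picture is of the moment at which its call begins.
A pose or a line that the arm cannot do raises manip.PlanningError and nothing moves.
- job_done(): hands the job in; it is judged then, once.
The state is a dict: "time_s": time; "qpos": joint angles; "qvel": joint speeds; "joint_torque": joint torques, N m; "ee_pos": TCP position; "orientation": TCP orientation; "wrist_force": force on the tool from outside, world axes, zero at the start; "wrist_torque": the same for the moment, N m; "gripper_width": finger opening in m; "grip_force": force on a finger pad.
Only numpy, scipy, OpenCV 4.12 (cv2) and the standard library are available. Lean on these libraries where they do the work, as an engineer would, in place of code of your own. Each camera call takes 0.05 s, during which the arm holds its last target. There are 200 camera calls.

TASK

Seat the blue relay upright and fully down in the black pocket of the sliding carrier and swing the yellow-knobbed lever fully shut over it. Then grip the orange plunger knob, pull it up to free its pin, slide the carrier to the next hole of the bar (the middle one of three) and let the pin go fully down into that hole. Finish while still holding the knob, pin home, and leave the white relay, the solder spool and the screwdriver where they lie.

Things in the scene. Friction and masses are not known exactly. Their poses are not given: they have to be found in the camera images.
- jig: Relay carrier jig fixed to the bench: grey base plate 190 x 250 x 12 mm, origin at the centre of its underside, z up. The carrier slides along the jig's y axis. A steel index bar along y at jig x = +65 mm (26 mm wide, top 26 mm above the bench) has three square holes 11 mm wide at jig y = -40, 0 and +40 mm. Place and yaw vary. Carrier, pocket, lever and plunger all ride together on the carrier.
- carrier (a joint): Travel of the aluminium carrier along jig +y in m: 0 = first hole (start; 1.5 mm play each way while the pin is in), 0.040 = middle hole (the goal), 0.080 = last hole. Sliding friction about 2 N. Its plate measures 112 mm in x, 90 mm in y, its top 24 mm above the bench.
- pocket (a point): Centre of the pocket's floor on the carrier, 24 mm above the bench; axes parallel to the jig's. The pocket is a black open-topped frame, inside 33 mm along x and 27 mm along y, 16 mm deep: straight for the lower 8 mm, then flaring out by 6 mm a side up to the rim, 40 mm above the bench; outside about 50 x 44 mm. With the carrier at 0 it lies at jig (-30, -40) mm.
- relay: Blue plug-in relay with a black foot, loose, 30 (its x) x 24 (its y) x 46 (z) mm, 40 to 85 g, standing upright on the bench; origin at the centre of its underside. Seats in the pocket with its 30 mm side along the jig's x, either way round.
- lever (a joint): Angle of the locking lever in rad: 0 = shut, pointing along jig -x across the relay's top; grows as it opens towards jig +y; about 1.35 to 1.8 at the start, stop at 1.9. Turns about an upright axis and stays where it is left (0.04 N m of friction).
- lever_hinge (a point): On the upright axis of the lever, at the height of the arm's upper face (78 mm above the bench), 47 mm towards jig +x from the pocket's centre. The post below is 16 mm across. The arm is 12 mm wide, 6 mm thick, its underside 72 mm above the bench, 2 mm over a seated relay.
- lever_knob (a point): Centre of the top of the lever's yellow upright knob, 12 mm in diameter and 22 mm tall, standing on the arm (its foot 78 mm, its top 100 mm above the bench), 60 mm from the hinge axis.
- plunger (a joint): Lift of the spring plunger in m: 0 = fully down, pin 12 mm deep in the bar; the pin clears the bar above 0.012; stop at 0.022. The spring presses it down with 3.5 N at 0 and about 7.5 N at 0.018; let go between holes, the pin stands on the bar and drops at a hole.
- plunger_knob (a point): Centre of the top of the orange ribbed plunger knob, an upright cylinder 24 mm in diameter and 26 mm tall, its top 74 mm and its foot 48 mm above the bench when down; a bracket 34 mm wide in y lies beneath, its top 44 mm above the bench. It stands 95 mm towards jig +x from the pocket's centre, above the bar, carries the pin (8 mm in diameter, round end), and moves the carrier when pushed sideways.
- knob: The orange plunger knob itself; its origin is the centre of its underside, 26 mm below its top.
- spare: White relay with a black foot, same size as the blue one, standing on the bench; not to be used or moved. Origin at the centre of its underside.
- spool: Grey solder spool standing on end, 56 mm in diameter, 40 mm tall; a bystander. Origin at the centre of its underside.
- driver: Screwdriver with an orange handle, 180 mm long, lying on the bench along its x; a bystander. Origin under its middle.

How it is judged:
On the way, in this order (a step that is already met when the one before it is completed fails the run):
1. The blue relay is fully seated in the pocket (horizontal distance between relay and pocket below 0.004 m and z of relay in the frame of pocket between -0.003 and 0.003 m and angle between relay's own z axis and vertical below 0.08 rad and angle between the x axis of relay and the x axis of pocket, either way round below 0.2 rad), for 0.2 s.
2. The lever is shut over the seated relay, the carrier still locked at the first hole (all of step 1 and value of joint lever below 0.15 rad and value of joint carrier below 0.005 m and value of joint plunger below 0.004 m), for 0.2 s.
3. The fingers pull the plunger clear of the bar (value of joint plunger above 0.012 m and contact force between the fingers and knob above 2 N and value of joint lever below 0.15 rad), for 0.1 s.
At the end, for the whole second after the job is handed in: To the end: relay upright, within 4 mm of pocket centre and 3 mm of its floor, long sides aligned; lever within 0.15 rad of shut; carrier within 3 mm of the middle hole; plunger under 4 mm up; fingers still hold the knob (over 2 N); white relay, spool, screwdriver moved under 30 mm (all of step 1 and value of joint lever below 0.15 rad and value of joint carrier between 0.037 and 0.043 m and value of joint plunger below 0.004 m and contact force between the fingers and knob above 2 N and linear speed of relay below 0.03 m/s and distance of each of spare, spool, driver from where it was at the start of the episode below 0.03 m); the arm keeps its last pose, push and grip.
It fails at once if The white relay is moved more than 30 mm or tipped (distance of spare from where it was at the start of the episode above 0.03 m or angle between spare's own z axis and vertical above 0.5 rad).
It fails at once if The solder spool is moved more than 30 mm or tipped (distance of spool from where it was at the start of the episode above 0.03 m or angle between spool's own z axis and vertical above 0.5 rad).
It fails at once if The screwdriver is moved more than 30 mm (distance of driver from where it was at the start of the episode above 0.03 m).
It also fails if it takes over 67 s, if anything falls off the work surface, if the arm or the gripper's body presses on something with over 40 N, if the wrist force passes 120 N, or if a joint passes its speed limit or range.

## Working session

There is one attempt and no reset: what is moved stays moved. The work goes in short steps, each a Python script; the robot and the scene stay as the last script left them, time stands still between calls to the robot, and variables do not carry over. Pictures are saved under pics/ and viewed, at most 10 in all, crops included, and the job is handed in when it is done.

```bash
mkdir -p pics; ls
python3 - <<'E'
from bench import manip, ik, telemetry, eyes
import cv2,numpy as np,pickle
fr={}
for n in("scene","top"):
    f=eyes.read_camera(n); fr[n]=f
    cv2.imwrite(f"pics/{n}0.png",f["img"][:,:,::-1]); print(n,f["intrinsics"].tolist(),f["R"].round(3).tolist(),f["t"])
pickle.dump(fr,open("f0.pkl","wb"))
print(telemetry.get_obs())
E
```

```text
pics
scene [[420.7168513338118, 0.0, 317.0193448471748], [0.0, 420.7168513338118, 209.2698564151498], [0.0, 0.0, 1.0]] [[-0.531, 0.847, 0.013], [0.665, 0.426, -0.614], [-0.525, -0.318, -0.79]] [ 0.23358472 -0.29762473  1.5563578 ]
top [[394.8540504246204, 0.0, 323.07647051243305], [0.0, 394.8540504246204, 195.14474129362839], [0.0, 0.0, 1.0]] [[0.018, -1.0, -0.005], [-0.992, -0.017, -0.124], [0.123, 0.007, -0.992]] [0.02176848 0.49008148 1.21311919]
{'time_s': 0.1, 'qpos': array([ 8.88605226e-01,  3.13396690e-01,  1.49838437e+00, -7.83027778e-06,
        1.33103929e+00, -2.23383745e-01]), 'qvel': array([-1.92869106e-03, -6.49066558e-04, -1.04411084e-03, -5.09146660e-04,
        8.92527561e-05, -1.74658647e-04]), 'joint_torque': array([ 3.85221661e-03, -4.12895966e+01, -2.60139316e+01, -1.29923128e-04,
        3.03781431e-03, -2.78448726e-05]), 'ee_pos': array([0.23236418, 0.47051523, 0.2417822 ]), 'orientation': array([-2.65123366e-04,  2.27395913e-01,  9.73802198e-01, -5.53655535e-04]), 'wrist_force': array([0.22009742, 0.53438995, 0.1993716 ]), 'wrist_torque': array([-0.05924334, -0.04571293,  0.0457229 ]), 'grip_force': 0.0, 'gripper_width': 0.08534727019991228}
```

View pics/top0.png

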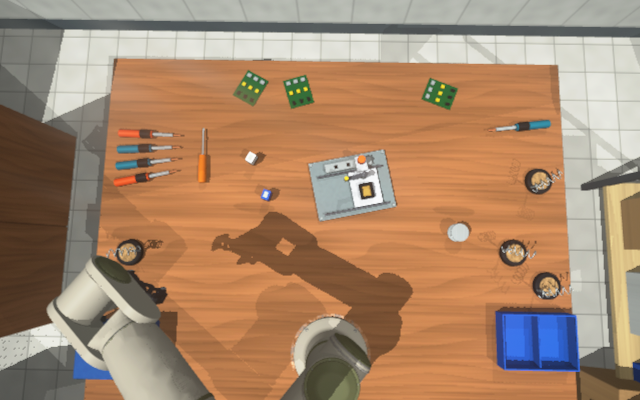

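View pics/scene0.png

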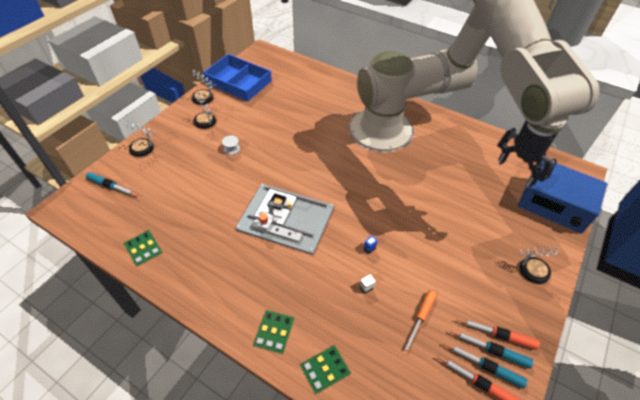

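The top view shows the jig around (352,185), pocket (367,190), orange knob (362,160), yellow knob (346,178), blue relay (266,195), white relay (251,158), spool (458,232) and screwdriver (203,157). The scene view agrees. Next I'll get rough positions, then close-ups from the wrist camera.

```bash
cat > h.py <<'E'
import numpy as np, cv2, pickle
from scipy.spatial.transform import Rotation as Rn
def cloud(f):
    z=f["z_map"].astype(float); K=f["intrinsics"]; v,u=np.mgrid[0:400,0:640]
    c=np.stack([(u-K[0,2])/K[0,0]*z,(v-K[1,2])/K[1,1]*z,z],-1)
    P=(c-f["t"])@f["R"]; P[z==0]=np.nan
    return P
def quat(yaw):
    # tool down, tool y axis at world angle yaw
    y=np.array([np.cos(yaw),np.sin(yaw),0]); z=np.array([0,0,-1.]); x=np.cross(y,z)
    q=Rn.from_matrix(np.stack([x,y,z],1)).as_quat(); return np.r_[q[3],q[:3]]
E
python3 - <<'E'
from h import *
from bench import manip, ik, telemetry, eyes
f=pickle.load(open("f0.pkl","rb"))["top"];P=cloud(f)
for n,(u,v) in dict(knob=(362,160),pocket=(367,190),yk=(346,178),blue=(266,194),white=(251,157),spool=(458,232),jc=(352,185),bench=(300,260)).items(): print(n,P[v,u].round(3))
hsv=cv2.cvtColor(f["img"],cv2.COLOR_RGB2HSV)
from bench import ik
for p,n in((np.array([.53,-.03,.36]),"wj"),(np.array([.45,.17,.3]),"wb")):
    best=None
    for yaw in np.arange(-np.pi,np.pi,.2):
        q=ik(p,quat(yaw))
        if q is not None:
            d=abs(q[5])
            if best is None or d<best[0]: best=(d,yaw,q)
    print(n,best)
    manip.goto(p,quat(best[1])); g=eyes.read_camera("wrist"); pickle.dump(g,open(n+".pkl","wb")); cv2.imwrite(f"pics/{n}.png",g["img"][:,:,::-1])
print(telemetry.get_obs()["time_s"])
E
```

```text
knob [ 0.596 -0.088  0.071]
pocket [ 0.509 -0.108  0.025]
yk [ 0.533 -0.038  0.102]
blue [0.488 0.208 0.048]
white [0.604 0.259 0.05 ]
spool [ 0.381 -0.387  0.041]
jc [ 0.525 -0.061  0.022]
bench [ 0.285  0.1   -0.002]
wj (np.float64(0.06417439780390888), np.float64(-0.34159265358979063), array([-2.77418256e-01,  2.74610709e-01,  1.24711368e+00, -4.44089210e-16,
        1.61986827e+00,  6.41743978e-02]))
wb (np.float64(0.05860936531314209), np.float64(0.058407346410209726), array([ 1.17016712e-01,  1.77295942e-01,  1.52046720e+00, -4.44089210e-16,
        1.44382951e+00,  5.86093653e-02]))
3.225
```

View pics/wj.png

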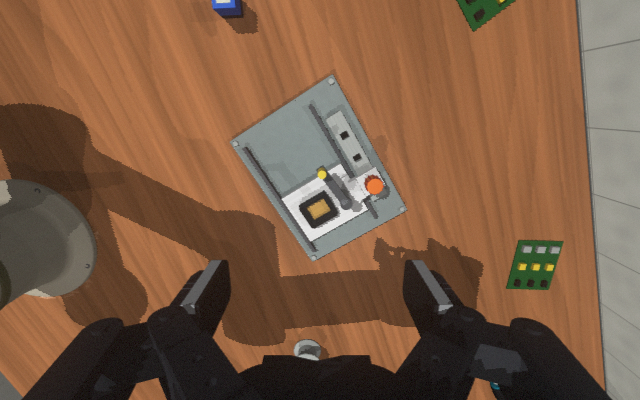

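View pics/wb.png

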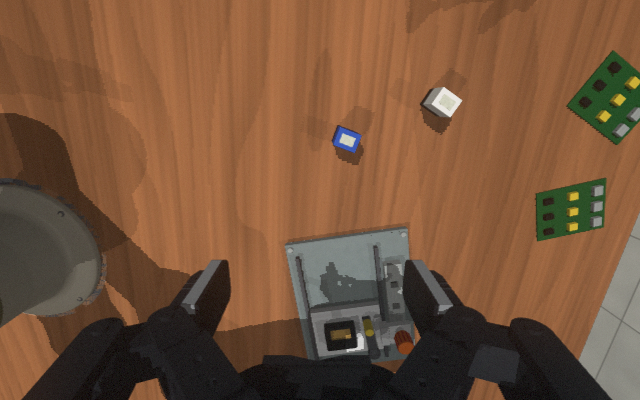

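In wj: plate corners (331,76), (233,143), (313,259), (405,210); pocket (319,209), yellow knob (322,174), orange knob (375,186). In wb: blue relay (347,140), white relay (443,102), both upright and clear of each other. Next I'll fit these with depth.

```bash
cat >> h.py <<'E'
def pts(f,zlo,zhi,c,r,hsvlo=(0,0,0),hsvhi=(180,255,255)):
    P=cloud(f); h=cv2.inRange(cv2.cvtColor(f["img"],cv2.COLOR_RGB2HSV),hsvlo,hsvhi)>0
    m=(P[...,2]>zlo)&(P[...,2]<zhi)&(np.hypot(P[...,0]-c[0],P[...,1]-c[1])<r)&h
    return P[m]
def rect(p):
    (c,s,a)=cv2.minAreaRect((p[:,:2]*1000).astype(np.float32)); return np.round(c,1),np.round(s,1),round(a,2),len(p),np.median(p[:,2]).round(4)
E
python3 - <<'E'
from h import *
wj=pickle.load(open("wj.pkl","rb"));wb=pickle.load(open("wb.pkl","rb"))
print("plate",rect(pts(wj,.007,.03,(.53,-.06),.18)))
for n,f in(("wj",wj),("wb",wb)):
    print(n,"pocket rim",rect(pts(f,.034,.045,(.509,-.108),.04,(0,0,0),(180,255,70))))
    for k,a in dict(knob=(.06,.08,(.596,-.088),.03,(0,150,80),(12,255,255)),yk=(.09,.11,(.533,-.038),.03,(20,120,80),(35,255,255))).items():
        p=pts(f,*a); print(n,k,len(p), rect(p) if len(p) else "")
    p=pts(f,.070,.083,(.55,-.06),.06); print("arm",rect(p))
print("blue",rect(pts(wb,.040,.055,(.488,.208),.04)), "white",rect(pts(wb,.040,.055,(.604,.259),.04)))
p=pts(wj,.023,.030,(.60,-.03),.1); print("bar?",rect(p))
E
```

```text
plate (array([527.2, -61.2]), array([190.3, 250.3]), 11.98, 15584, np.float64(0.0128))
wj pocket rim (array([ 506.4, -105.5]), array([49. , 43.6]), 12.38, 397, np.float64(0.0386))
wj knob 246 (array([598.1, -85.4]), array([23.7, 23.1]), 35.55, 246, np.float64(0.0738))
wj yk 71 (array([534.7, -38.4]), array([11.1, 10.7]), 70.6, 71, np.float64(0.0999))
arm (array([555.8, -76.2]), array([54.7, 92.4]), 57.32, 562, np.float64(0.0777))
wb pocket rim (array([ 506. , -105.5]), array([49.5, 45.6]), 12.22, 368, np.float64(0.0385))
wb knob 152 (array([597.4, -85.1]), array([21.7, 20.9]), 70.57, 152, np.float64(0.0743))
wb yk 54 (array([533.9, -38.1]), array([11.1, 11.1]), 16.35, 54, np.float64(0.1003))
arm (array([555.9, -75.6]), array([54.4, 92.6]), 56.86, 424, np.float64(0.0776))
blue (array([487.5, 209.8]), array([24.1, 30.1]), 72.97, 465, np.float64(0.0464)) white (array([604.5, 262. ]), array([24. , 30.7]), 60.76, 550, np.float64(0.0462))
bar? (array([552.5, -43.1]), array([ 99. , 180.1]), 11.91, 1825, np.float64(0.0258))
```

Everything fits: jig at (527,-61) mm with yaw 12°, pocket (506.2,-105.7), lever about 1.48 rad, relay x axis at -17°. Now I'll grasp the relay across its 24 mm sides.

Run:
```python
from h import *
from bench import manip, ik, telemetry, eyes
d=np.deg2rad
for s in (0,-180):
    print(s,ik([.4875,.2098,.029],quat(d(73+s))),ik([.5062,-.1057,.053],quat(d(102+s))))
s=-180
q=quat(d(73+s))
manip.goto([.4875,.2098,.12],q); manip.servo_line([.4875,.2098,.029],speed=.1)
manip.command_gripper(.0)
o=telemetry.get_obs();print(o["gripper_width"],o["grip_force"],o["ee_pos"],o["time_s"])
manip.servo_line([.4875,.2098,.16],speed=.12)
manip.goto([.5062,-.1057,.15],quat(d(102+s)))
f=eyes.read_camera("wrist");pickle.dump(f,open("w2.pkl","wb"));cv2.imwrite("pics/w2.png",f["img"][:,:,::-1])
o=telemetry.get_obs();print(o["gripper_width"],o["ee_pos"],o["time_s"],o["wrist_force"])
```

```text
0 [ 1.85475260e-01  5.92998808e-01  1.69977717e+00 -4.44089210e-16
  8.48816672e-01 -1.08861509e+00] [-4.32693668e-01  5.29715223e-01  1.72982923e+00 -4.44089210e-16
  8.82048199e-01 -2.21292951e+00]
-180 [ 1.85475260e-01  5.92998808e-01  1.69977717e+00 -4.44089210e-16
  8.48816672e-01  2.05297756e+00] [-4.32693668e-01  5.29715223e-01  1.72982923e+00 -4.44089210e-16
  8.82048199e-01  9.28663148e-01]
0.02262153456726827 59.19972538948059 [0.48772563 0.209837   0.02927734] 6.6083
0.02306166297391149 [ 0.5063445  -0.10475605  0.14990919] 9.1 [-0.22348819  0.22548108 -0.96678861]
```

View pics/w2.png

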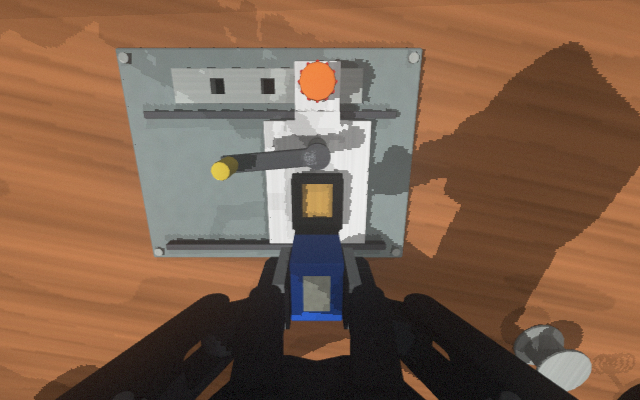

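In w2 the relay (317,290) hangs square between the pads and is aligned with the pocket (318,200). Its yaw matches the jig edges. I'll remeasure the pocket and the held relay here, then insert.

Run:
```python
from h import *
from bench import manip, ik, telemetry, eyes
f=pickle.load(open("w2.pkl","rb"))
print("rim",rect(pts(f,.034,.045,(.507,-.106),.04,(0,0,0),(180,255,70))))
print("knob",rect(pts(f,.06,.08,(.597,-.085),.03,(0,150,80),(12,255,255))))
print("plate",rect(pts(f,.007,.03,(.53,-.06),.18)))
p=pts(f,.155,.18,(.507,-.106),.03,(100,60,20),(130,255,255));print("relay top",rect(p) if len(p) else 0)
print(telemetry.get_obs()["ee_pos"])
t=np.array([.5062,-.1057])
manip.servo_line([*t,.078],speed=.12)
r=manip.servo_line([*t,.0535],speed=.03,until_force=8)
o=telemetry.get_obs();print(r,o["ee_pos"],o["wrist_force"],o["gripper_width"],o["time_s"])
```

```text
rim (array([ 507.5, -105.3]), array([46.6, 42.6]), 11.68, 1134, np.float64(0.0384))
knob (array([598.6, -86. ]), array([23.8, 24.2]), 84.56, 1113, np.float64(0.0741))
plate (array([527.4, -61.3]), array([188.6, 250.4]), 12.06, 48768, np.float64(0.0128))
relay top (array([ 506.2, -104.8]), array([31.1, 24.8]), 11.75, 2758, np.float64(0.1667))
[ 0.5063445  -0.10475605  0.14990919]
False [ 0.50628934 -0.10574358  0.05357675] [-0.34124532 -0.2437003  -1.30004814] 0.023032865047972945 10.8167
```

Run:
```python
from h import *
from bench import manip, ik, telemetry, eyes
d=np.deg2rad
manip.command_gripper(.045)
manip.servo_line([.5062,-.1057,.15],speed=.15)
manip.goto([.534,-.0382,.16],quat(d(17.2)))
f=eyes.read_camera("wrist");pickle.dump(f,open("w3.pkl","wb"));cv2.imwrite("pics/w3.png",f["img"][:,:,::-1])
f2=eyes.read_camera("top");f3=eyes.read_camera("scene");pickle.dump((f2,f3),open("ts3.pkl","wb"))
for g in (f,f3,f2):
    p=pts(g,.055,.09,(.506,-.106),.035,(100,60,20),(130,255,255));print("relay",rect(p) if len(p)>5 else len(p))
    p=pts(g,.09,.11,(.534,-.038),.03,(20,120,80),(35,255,255)); print("yk",rect(p) if len(p)>5 else len(p))
print(telemetry.get_obs()["ee_pos"],telemetry.get_obs()["time_s"])
```

```text
relay (array([ 506.2, -105.2]), array([29.7, 24.3]), 12.09, 270, np.float64(0.0686))
yk (array([534.2, -38.2]), array([11.2, 11.6]), 32.1, 279, np.float64(0.1))
relay (array([ 507.9, -103.3]), array([31.2, 25. ]), 7.63, 52, np.float64(0.0673))
yk (array([538. , -36.5]), array([4.9, 3.1]), 39.93, 7, np.float64(0.0989))
relay 0
yk 0
[ 0.53392354 -0.03834908  0.15987405] 13.4583
```

View pics/w3.png

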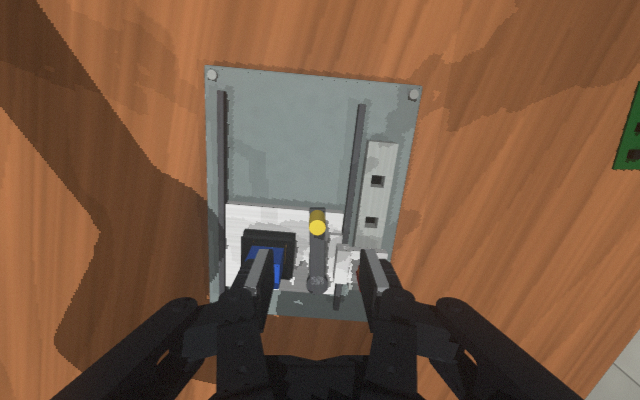

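In w3 the relay (265,265) sits in the pocket with its top at about 0.069 m, so it is seated. The yellow knob (317,228) is centred between the fingers. Now I'll cage the knob and swing the lever.

Run:
```python
from h import *
from bench import manip, ik, telemetry, eyes
d=np.deg2rad
H=np.array([.5523,-.0957])
pos=lambda a,z=.092:[*(H+.060*np.array([np.cos(d(a)),np.sin(d(a))])),z]
manip.servo_line(pos(107.2),speed=.1); manip.command_gripper(.018)
o=telemetry.get_obs();print(o["gripper_width"],o["wrist_force"],o["time_s"])
for a in np.linspace(107.2,190,9)[1:]:
    manip.servo_line(pos(a),quat(d(a-90)),speed=.07)
r=manip.servo_line(pos(195),quat(d(103)),speed=.03,until_force=6)
o=telemetry.get_obs();print(r,o["gripper_width"],o["wrist_force"],o["ee_pos"],o["time_s"])
manip.command_gripper(.04)
p=o["ee_pos"];manip.servo_line([p[0],p[1],.15],speed=.15)
manip.goto([.47,-.115,.22],quat(d(102)))
f=eyes.read_camera("wrist");pickle.dump(f,open("w4.pkl","wb"));cv2.imwrite("pics/w4.png",f["img"][:,:,::-1])
y=rect(pts(f,.09,.11,(.494,-.108),.04,(20,120,80),(35,255,255)));print("yk",y)
k=rect(pts(f,.06,.08,(.598,-.086),.03,(0,150,80),(12,255,255)));print("knob",k)
print("lever deg",192-np.rad2deg(np.arctan2(*(y[0]-H*1000)[::-1]))%360)
print(telemetry.get_obs()["time_s"])
```

```text
0.018218810815698164 [ 0.18341976 -0.96294954 -0.35166251] 14.6667
False 0.017657849795429198 [-0.06525904 -0.46060062  0.1413607 ] [ 0.49435345 -0.11097832  0.09198452] 17.6583
yk (array([ 492.8, -108.6]), array([10.9, 11.8]), 84.05, 162, np.float64(0.0998))
knob (array([597.7, -86. ]), array([24.8, 24.4]), 0.78, 456, np.float64(0.0736))
lever deg -0.23278725277126
18.9833
```

View pics/w4.png

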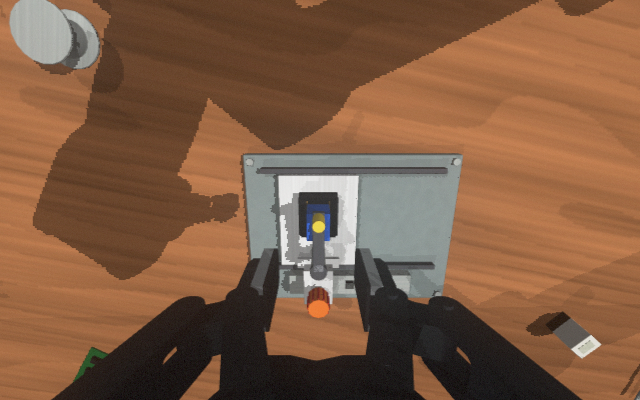

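In w4 the lever lies straight over the relay: yellow knob at (319,227), lever angle about 0. The orange knob is at (318,308). Next I'll grip the plunger knob, lift it and slide.

Run:
```python
from h import *
from bench import manip, ik, telemetry, eyes
d=np.deg2rad
def st(n):
    o=telemetry.get_obs();print(n,o["ee_pos"].round(4),o["wrist_force"].round(1),round(o["gripper_width"],4),round(o["grip_force"],1),o["time_s"])
K=np.array([.5984,-.0861]); u=np.array([-np.sin(d(12)),np.cos(d(12))])
manip.command_gripper(.055)
manip.goto([*K,.14],quat(d(102)))
st("above"); manip.servo_line([*K,.060],speed=.08); manip.command_gripper(0); st("grip")
manip.servo_line([*K,.077],speed=.04); manip.dwell(.3); st("lift")
T=K+.0397*u
manip.servo_line([*T,.077],speed=.05); manip.dwell(.2); st("slid")
r=manip.servo_line([*T,.060],speed=.03,until_force=13); manip.dwell(.3); st(("down",r))
f=eyes.read_camera("wrist");f2=eyes.read_camera("scene");pickle.dump((f,f2),open("w5.pkl","wb"))
cv2.imwrite("pics/w5.png",f["img"][:,:,::-1])
```

```text
above [ 0.598  -0.0863  0.1405] [ 0.1 -0.  -0.5] 0.0548 0.0 19.95
grip [ 0.5986 -0.0862  0.0606] [-2.1  0.5  4.9] 0.0222 58.6 21.4917
lift [ 0.5984 -0.0861  0.0769] [ 4.8 -1.3 -7.5] 0.0223 59.0 22.3667
slid [ 0.5901 -0.047   0.0769] [ 4.3  3.9 -7.8] 0.0221 59.0 23.5083
('down', True) [ 0.5903 -0.0473  0.0606] [-1.  -0.1  5.6] 0.0218 60.5 24.375
```

View pics/w5.png

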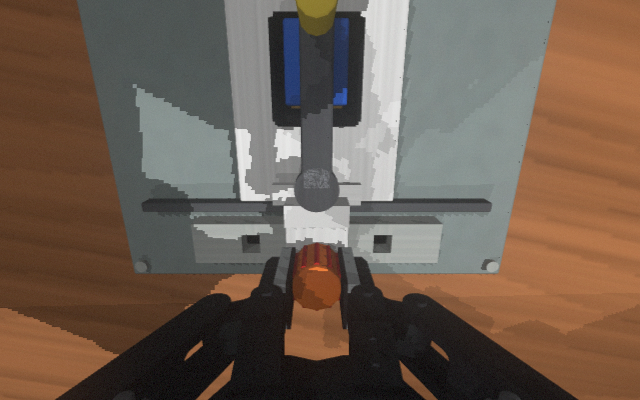

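In w5 the carrier stands midway between the two open holes at (251,243) and (382,243), with the gripped knob at (317,275). The lever is still over the relay. One numeric check before handing in.

Run:
```python
from h import *
from bench import manip, telemetry, eyes, job_done
f,f2=pickle.load(open("w5.pkl","rb"))
for g in(f,f2):
    p=pts(g,.04,.1,(.590,-.047),.025,(0,150,60),(14,255,255)); print("knob top z",np.percentile(p[:,2],[50,90,97]).round(4),len(p))
R=np.array([[np.cos(d:=np.deg2rad(12)),np.sin(d)],[-np.sin(d),np.cos(d)]])
J=np.array([.5273,-.0612])
o=telemetry.get_obs();print("knob in jig",R@(o["ee_pos"][:2]-J),o["ee_pos"],o["wrist_force"],o["grip_force"])
p=pts(f,.06,.075,(.498,-.066),.03,(100,60,20),(130,255,255));print("relay",rect(p))
```

```text
knob top z [0.0739 0.0748 0.0752] 2299
knob top z [0.0719 0.0758 0.0769] 45
knob in jig [0.0645185  0.00047044] [ 0.59031081 -0.04732569  0.06058494] [-0.72534689 -0.51013029  5.04471735] 60.468446016311646
relay (array([497.8, -67.3]), array([29.8, 24.1]), 11.96, 2587, np.float64(0.0703))
```

The knob top is at 74 mm, so the pin is home. The knob is at jig y +0.5 mm, and the relay is seated and aligned. Handing in.

```bash
python3 -c "
from bench import job_done
print(job_done())"
```

```text
the job is handed in; nothing more can be done
None
```

I handed the job in at about 24 s of the 67 s limit, and no verdict was returned: the blue relay is seated, the lever is shut, and the carrier is at the middle hole with the pin home and the knob still gripped; the arm never went near the white relay, spool or screwdriver.

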